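# Swap the vial in the photometer for the sample behind the reagent bottles

### The arm

A 7-joint arm with a two-finger parallel gripper is mounted at the origin on a cart in front of the work surface, level with it; the furniture and walls round the work are solid. World frame = base frame: x ahead of the robot, y to its left, z up, the work surface at z = 0. Lengths are in m, angles in rad, forces in N, time in s.
With the tool pointing down it reaches from about 0.425 to 0.875 m from the base axis. Payload 4.7 kg.
Tool frame: the origin (TCP) lies midway between the tips of the shut fingers; the grasp point (between the pads) lies 19 mm behind it; z points along the fingers, y is the line along which they close (so a half turn about z gives the same grasp; the last joint's range is limited). The gripper opens to 87 mm and grips with 3 to 60 N. Pads are 19 mm wide; open, the fingers measure 117 mm over their backs; the gripper's body (75 mm by 190 mm) begins 51 mm behind the grasp point.
Start: joints at [0.014, 0.321, -0.07, 1.45, 0.023, 1.371, -0.057], TCP at [0.65, -0, 0.223] pointing down, gripper open.
Joint ranges: [-2.86, 2.86], [-0.3, 2.09], [-1.38, 1.24], [0.06, 2.45], [-1.56, 4.7], [0.09, 2.05], [-2.69, 2.69]. Speed limits (rad/s): [2.57, 2.57, 3.14, 3.14, 3.14, 3.14, 3.14].

### API

Orientations are given as a rotation vector (axis times angle).
In Python, from bench import ctrl gives the robot as it stands. The module is installed in compiled form; this text tells all that it offers.
- The arm moves only by the shell command python3 -m handwheel 'ROWS' [FORCE]. ROWS is JSON, a list of rows, each a list of 7 numbers: the finger opening in m, from 0 to 0.087, then the shift along the tool's x, y, z in m, then the turn, a rotation vector about the tool's x, y, z in degrees. A call has 1 to 12 rows; each row shifts and turns the commanded pose from where the row before left it, along the tool's axes as they then stand; what a row does not reach is not made up. A row lasts 1/8 s, in which the tool goes at most 62.5 mm and 10.7 degrees, less where a joint would pass 70% of its speed; a pose out of reach is approached as far as the arm can. A call is refused whole if a number of a shift passes 0.0625 or a number of a turn 10.7, either way. A call with a gripper value outside its range is refused whole. The fingers move at their own pace and stop on an object; FORCE is the grip in N (left out, the last holds). Time passes only in rows, so rows that do not move let the fingers close. It gives the time, the measured TCP pose, the force, the opening and the grip force at its end, in the units of the state.
- ctrl.get_state(): the state, without advancing time (a new reading comes with each control period).
- ctrl.get_image(name): name is "scene" or "side" or "wrist"; returns (picture, depth): 480x640x3 uint8, blue, green, red; 480x640 float32, m along the optical axis (not along the pixel's ray), 0 where there is no reading.
- ctrl.camera_info(name): a dict with "intrinsics" (3x3 intrinsics, pixels), "R" (3x3) and "t" (3): a world point X has camera coordinates R X + t. Camera axes: x right, y down, z forward; pixel columns grow to the right and rows downward; lengths in m; the calibration is good to about 2 mm. A picture is of the moment at which its call begins: read the wrist's pose just before it. camera_info takes no time and is no camera call; for the wrist camera it gives the pose at the moment of the call.
- ctrl.close_job(): hands the job in; it is judged then, once.
The state is a dict: "time": time; "joint_positions": joint angles; "qd": joint speeds; "joint_torque": joint torques, N m; "position": TCP position; "tool_rot": TCP orientation; "ft_force": force on the tool from outside, world axes, zero at the start; "torque": the same for the moment, N m; "grip_width": opening from 0.0 (shut) to 1.0 (fully open); "grip_force": force on a finger pad.
Only numpy, scipy, OpenCV 4.12 (cv2) and the standard library are available. Lean on these libraries where they do the work, as an engineer would, in place of code of your own. Each camera call takes 0.05 s, during which the arm holds its last target. There are 200 camera calls.

### The job

Measure the next sample: the vial with the yellow dot, in the back row of the blue rack, goes fully down into the well of the photometer, and the finished vial with the green dot, which is still in that well, goes upright into the low steel tray. Before you touch the yellow-dot vial, stand the two bottles that crowd it from the front (the brown one and the reagent bottle on its side) upright in the tray; when the sample is in the photometer, put each bottle back into the rack seat it came from. Knock nothing over, and leave the white-dot vial where it is.

Things in the scene. Friction and masses are not known exactly. Their poses are not given: they have to be found in the camera images.
- rack: Blue fixed rack, 106 x 212 mm. Origin: centre of its underside; +x to its rear panel (60 mm high, front face x=+40). Floor z=10; things stand in rings with a flared lip at z=31. Seats (x,y; bore, mm): front middle (-17,0; 56), front outer (-13,72; 46) and (-13,-72; 46), back (14,38; 29) and (14,-38; 29). A back vial has no finger room while the middle and outer bottle on its y side are in.
- tray: Low steel tray, fixed, 160 (x) x 218 (y) mm, rim top 15 mm high; flat inner floor 142 x 202 mm at z = 3 mm. Origin at the centre of its underside, z up. Empty at the start. To the left or right of the rack.
- photometer: White bench photometer, fixed, about 194 x 125 mm, sloping keypad toward the robot (-x), block 60 mm high behind it with a dark vial well. Origin on the well's axis at bench level, z up. Well: round, bore 29 mm, floor at z = 28 mm; black collar, flared to 37 mm, ends at z = 64 mm. A vial in it tops out at z = 84 mm, 20 mm above the collar. Stands on the other side of the rack from the tray.
- brown_bottle: Brown jar with black lid and pale label, 50 mm diameter, 80 mm high; the lid, 46 mm diameter, is the top 18 mm. Origin at the centre of its underside, z up. 0.1 to 0.2 kg. Stands in the middle front seat of the rack (origin 10 mm above the bench); its place is always the middle.
- red_bottle: Clear reagent bottle with a red screw cap, 40 mm diameter throughout, 86 mm high. Origin at the centre of its underside, z up. About 0.1 kg. Stands in one of the two outer front seats of the rack (which one varies).
- blue_bottle: Clear reagent bottle with a blue screw cap, 40 mm diameter throughout, 86 mm high. Origin at the centre of its underside, z up. About 0.1 kg. Stands in the other outer front seat of the rack.
- sample_vial: The sample: small glass vial with pink contents and a black cap with a yellow dot on top, 22 mm diameter, 56 mm high. Origin at the centre of its underside, z up. About 0.03 kg. Stands in one of the two back seats of the rack (which one varies), its origin 10 mm and its top 66 mm above the bench.
- standard_vial: Vial with pale yellow contents and a black cap with a white dot, 22 mm diameter, 56 mm high, origin at the centre of its underside, in the other back seat of the rack. It stays there.
- finished_vial: Vial with pale yellow contents and a black cap with a green dot, 22 mm diameter, 56 mm high, origin at the centre of its underside, z up. About 0.03 kg. Stands in the photometer's well at the start (origin 28 mm above the bench).

How it is judged:
On the way, in this order (a step that is already met when the one before it is completed fails the run):
1. the brown bottle and the reagent bottle beside the sample stand upright in the tray, while the sample is still in its seat (x of brown_bottle in the frame of tray between -0.072 and 0.072 m and y of brown_bottle in the frame of tray between -0.102 and 0.102 m and z of brown_bottle in the frame of tray below 0.01 m and angle between brown_bottle's own z axis and vertical below 0.15 rad and ((x of red_bottle in the frame of tray between -0.072 and 0.072 m and y of red_bottle in the frame of tray between -0.102 and 0.102 m and z of red_bottle in the frame of tray below 0.01 m and angle between red_bottle's own z axis and vertical below 0.15 rad) or (x of blue_bottle in the frame of tray between -0.072 and 0.072 m and y of blue_bottle in the frame of tray between -0.102 and 0.102 m and z of blue_bottle in the frame of tray below 0.01 m and angle between blue_bottle's own z axis and vertical below 0.15 rad)) and horizontal distance between sample_vial and brown_bottle above 0.06 m and horizontal distance between sample_vial and red_bottle above 0.06 m and horizontal distance between sample_vial and blue_bottle above 0.06 m and distance of sample_vial from where it was at the start of the episode below 0.01 m), for 0.2 s.
2. the yellow-dot sample stands fully down in the photometer's well, and the bottles have not been put back yet (x of sample_vial in the frame of photometer between -0.006 and 0.006 m and y of sample_vial in the frame of photometer between -0.006 and 0.006 m and z of sample_vial in the frame of photometer below 0.034 m and angle between sample_vial's own z axis and vertical below 0.15 rad and distance of brown_bottle from where it was at the start of the episode above 0.05 m and distance of any of red_bottle, blue_bottle from where it was at the start of the episode above 0.05 m), for 0.2 s.
At the end, for the whole second after the job is handed in: Yellow-dot vial upright and fully down in the photometer well (6 mm); green-dot vial upright on the tray floor; the three bottles upright in the seats they started in (12 mm); white-dot vial still in its seat (10 mm); all released and at rest (x of sample_vial in the frame of photometer between -0.006 and 0.006 m and y of sample_vial in the frame of photometer between -0.006 and 0.006 m and z of sample_vial in the frame of photometer below 0.034 m and angle between each of sample_vial, finished_vial, standard_vial's own z axis and vertical below 0.15 rad and x of finished_vial in the frame of tray between -0.072 and 0.072 m and y of finished_vial in the frame of tray between -0.102 and 0.102 m and z of finished_vial in the frame of tray below 0.01 m and distance of each of brown_bottle, red_bottle, blue_bottle from where it was at the start of the episode below 0.012 m and angle between each of brown_bottle, red_bottle, blue_bottle's own z axis and vertical below 0.12 rad and distance of standard_vial from where it was at the start of the episode below 0.01 m and linear speed of each of brown_bottle, red_bottle, blue_bottle, sample_vial, standard_vial, finished_vial below 0.02 m/s and angular speed of each of brown_bottle, red_bottle, blue_bottle, sample_vial, standard_vial, finished_vial below 0.3 rad/s); the robot touches nothing.
It fails at once if a bottle or vial is tipped over (more than about 40 degrees) (angle between any of brown_bottle, red_bottle, blue_bottle, sample_vial, standard_vial, finished_vial's own z axis and vertical above 0.7 rad).
It fails at once if the white-dot vial is taken out of its seat (distance of standard_vial from where it was at the start of the episode above 0.025 m).
It also fails if it takes over 144 s, if anything falls off the work surface, if the arm or the gripper's body presses on something with over 40 N, if the wrist force passes 120 N, or if a joint passes its speed limit or range.

## Working session

There is one attempt and no reset: what is moved stays moved. The work goes in short steps, Python scripts to look and compute and a shell command to move; the robot and the scene stay as the last step left them, time stands still between calls to the robot, and variables do not carry over. Pictures are saved under pics/ and viewed, at most 14 in all, crops included, and the job is handed in when it is done.

```bash
mkdir -p pics; cat > h.py <<'E'
import numpy as np, cv2
from bench import ctrl
from scipy.spatial.transform import Rotation as Rn
def info(n):
    c=ctrl.camera_info(n); return np.array(c["intrinsics"]),np.array(c["R"]),np.array(c["t"])
def ray(c,u,v):
    K,R,t=c; return -R.T@t, R.T@np.linalg.inv(K)@np.array([u,v,1.])
def plane(c,u,v,z):
    o,d=ray(c,u,v); return o+d*(z-o[2])/d[2]
def cloud(c,D):
    K,R,t=c; v,u=np.mgrid[:480,:640]
    P=np.stack([u,v,np.ones_like(u)],-1)@np.linalg.inv(K).T*D[...,None]
    return (P-t)@R
E
python3 - <<'E'
from h import *
s=ctrl.get_state(); print(s)
for n in ["scene","side","wrist"]:
    c=info(n); im,D=ctrl.get_image(n); cv2.imwrite(f"pics/{n}0.png",im); np.savez(f"{n}0.npz",im=im,D=D,K=c[0],R=c[1],t=c[2])
    print(n,(-c[1].T@c[2]).round(3),c[1][2].round(2),c[0][0,0])
E
```

```text
{'time': 0.0, 'joint_positions': array([ 0.01409792,  0.3217814 , -0.07007664,  1.45169036,  0.02264378,
        1.37082216, -0.05690821]), 'qd': array([ 1.33709674e-03, -1.87954654e-03, -2.27856297e-05,  5.26971563e-04,
       -4.93337738e-04, -5.01369100e-04, -3.08721010e-05]), 'joint_torque': array([-2.58547143e-04, -4.91284704e+01, -4.03903294e-01, -3.12526345e+01,
       -6.40594075e-02,  4.37659642e-02,  1.61017233e-04]), 'position': array([ 6.49430827e-01, -7.04019112e-05,  2.21480791e-01]), 'tool_rot': array([-2.22053095, -2.22058831,  0.00228274]), 'ft_force': array([-0.93346785,  0.31767762, -0.24000868]), 'torque': array([ 0.0190899 , -0.00394916, -0.00742995]), 'grip_force': 0.0, 'grip_width': 0.9986777929391457}
scene [0.193 0.544 0.762] [ 0.36 -0.57 -0.74] 464.4478996718023
side [-0.311  0.23   0.967] [ 0.67 -0.18 -0.72] 558.5415072094027
wrist [0.648 0.076 0.384] [-0.   -0.27 -0.96] 392.1948010859355
```

View pics/scene0.png

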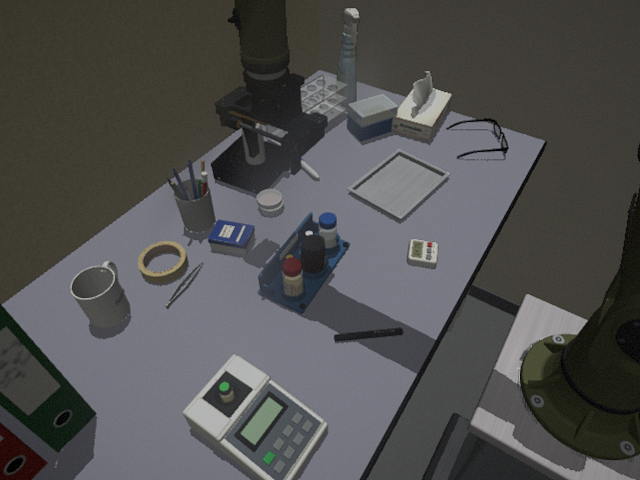

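View pics/wrist0.png

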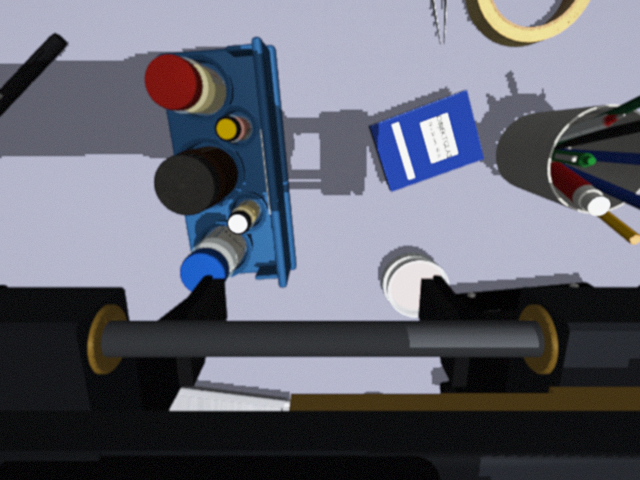

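View pics/side0.png

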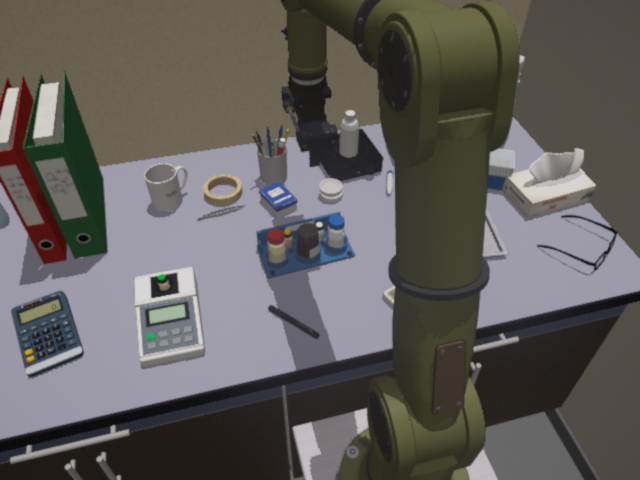

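The scene shows the red bottle (wrist px 173,82), yellow dot (228,128), brown lid (187,182), white dot (238,222) and blue cap (205,270). The tray is to the right (scene px 400,183) and the photometer to the left, with the green dot at scene px 226,387. So red and brown go to the tray.

```bash
cat >> h.py <<'E'
def load(n):
    f=np.load(n+"0.npz"); return (f["K"],f["R"],f["t"]),f["im"],f["D"]
RNG=dict(red=[((0,120,70),(8,255,255)),((172,120,70),(179,255,255))],blue=[((100,170,120),(118,255,255))],yellow=[((20,150,110),(33,255,255))],green=[((45,130,60),(75,255,255))])
def blob(im,name,roi):
    hsv=cv2.cvtColor(im,cv2.COLOR_BGR2HSV); m=np.zeros((480,640),np.uint8)
    for lo,hi in RNG[name]: m|=cv2.inRange(hsv,lo,hi)
    k=np.zeros_like(m); x0,y0,x1,y1=roi; k[y0:y1,x0:x1]=m[y0:y1,x0:x1]
    n,l,s,ce=cv2.connectedComponentsWithStats(k)
    if n<2: return None
    i=1+np.argmax(s[1:,4]); return (l==i),ce[i],s[i,4]
def tri(obs):
    A=np.zeros((3,3));b=np.zeros(3)
    for o,d in obs:
        d=d/np.linalg.norm(d);M=np.eye(3)-np.outer(d,d);A+=M;b+=M@o
    X=np.linalg.solve(A,b)
    return X,[np.linalg.norm(np.cross(X-o,d/np.linalg.norm(d))) for o,d in obs]
E
python3 - <<'E'
from h import *
V={n:load(n) for n in["scene","side","wrist"]}
rois=dict(red=dict(scene=(275,250,310,285),side=(265,225,292,250),wrist=(140,45,210,115)),
 blue=dict(scene=(315,208,342,230),side=(325,210,350,232),wrist=(175,245,230,295)),
 yellow=dict(scene=(280,245,300,262),side=(280,225,297,240),wrist=(212,112,240,145)),
 green=dict(scene=(215,375,240,398),side=(150,268,175,290)))
for k,r in rois.items():
    obs=[]
    for n,roi in r.items():
        c,im,D=V[n]; b=blob(im,k,roi)
        if b is None: print(k,n,"none");continue
        m,ce,a=b; P=cloud(c,D)[m&(D>0)]; 
        zt=np.percentile(P[:,2],90); T=P[np.abs(P[:,2]-zt)<.004]
        mm=(T.min(0)+T.max(0))/2
        print(k,n,ce.round(1),a,"top z",zt.round(4),"mid",mm.round(4),"ext",np.ptp(T,axis=0).round(3))
        obs.append(ray(c,*ce))
    X,e=tri(obs);print("  tri",X.round(4),np.round(e,4))
c,im,D=V["wrist"];P=cloud(c,D)
for nm,(x0,y0,x1,y1),lo,hi in [("brown",(145,140,245,220),.080,.1),("white",(222,205,262,240),.058,.075),("yel",(212,112,255,145),.058,.075)]:
    Q=P[y0:y1,x0:x1].reshape(-1,3);Q=Q[(Q[:,2]>lo)&(Q[:,2]<hi)]
    zt=np.percentile(Q[:,2],80);T=Q[np.abs(Q[:,2]-zt)<.004]
    print(nm,len(T),zt.round(4),((T.min(0)+T.max(0))/2).round(4),np.ptp(T,axis=0).round(3))
# rack panel top
Q=P[30:290,240:305].reshape(-1,3);Q=Q[(Q[:,2]>.05)&(Q[:,2]<.07)&(Q[:,0]>.4)]
print("panel",len(Q),cv2.fitLine(Q[:,:2].astype(np.float32),cv2.DIST_HUBER,0,.01,.01).ravel(),Q.min(0),Q.max(0))
# tray & photometer from the scene cloud
c,im,D=V["scene"];P=cloud(c,D)
T=P[145:222,342:455].reshape(-1,3);T=T[(T[:,2]>.011)&(T[:,2]<.022)]
print("tray rect",len(T),cv2.minAreaRect((T[:,:2]*1000).astype(np.float32)),T[:,2].mean())
T=P[340:480,170:345].reshape(-1,3);T=T[(T[:,2]>.052)&(T[:,2]<.067)]
print("block rect",len(T),cv2.minAreaRect((T[:,:2]*1000).astype(np.float32)),np.median(T[:,2]))
E
```

```text
red scene [293.5 264.7] 129 top z 0.0973 mid [0.5409 0.1036 0.0963] ext [0.027 0.03  0.006]
red side [275.3 235.9] 188 top z 0.0977 mid [0.5424 0.1028 0.0968] ext [0.033 0.034 0.006]
red wrist [170.6  81.4] 2282 top z 0.0972 mid [0.5435 0.1038 0.096 ] ext [0.036 0.035 0.005]
  tri [0.5416 0.1031 0.0929] [0.0016 0.0006 0.0016]
blue scene [334. 217.] 1 top z 0.0965 mid [ 0.5436 -0.0462  0.0965] ext [0. 0. 0.]
blue side [335.8 219.7] 106 top z 0.0983 mid [ 0.5533 -0.0376  0.0972] ext [0.031 0.029 0.006]
blue wrist [200.1 269. ] 1038 top z 0.0971 mid [ 0.5539 -0.0356  0.096 ] ext [0.034 0.032 0.005]
  tri [ 0.5478 -0.038   0.0979] [0.0081 0.0024 0.0067]
yellow scene none
yellow side [286.9 231.5] 23 top z 0.0697 mid [0.571  0.0713 0.0681] ext [0.012 0.012 0.004]
yellow wrist [226.  128.7] 312 top z 0.0682 mid [0.5727 0.0725 0.0671] ext [0.015 0.014 0.004]
  tri [0.5728 0.0719 0.0672] [0.0005 0.0005]
green scene [224. 386.] 61 top z 0.086 mid [0.4947 0.354  0.0844] ext [0.012 0.012 0.004]
green side [161.1 277.3] 39 top z 0.0871 mid [0.4927 0.3527 0.086 ] ext [0.015 0.015 0.006]
  tri [0.4954 0.3537 0.0818] [0.0005 0.0005]
brown 2973 0.0911 [0.5443 0.032  0.09  ] [0.046 0.046 0.006]
white 421 0.0673 [ 0.5776 -0.0033  0.0661] [0.02  0.019 0.005]
yel 501 0.0674 [0.573  0.0728 0.0663] [0.019 0.02  0.006]
panel 3166 [ 0.0595429  -0.99822575  0.6035313   0.05869354] [ 0.57716126 -0.06350249  0.05001958] [0.61640716 0.13977668 0.06864076]
tray rect 862 ((518.7152099609375, -319.69036865234375), (227.82461547851562, 164.21615600585938), 80.96734619140625) 0.014520077072531369
block rect 3762 ((481.6101379394531, 353.1036682128906), (125.61058807373047, 105.23897552490234), 89.26887512207031) 0.059312308230904914
```

Brown and red heights check out: tops at 0.090 and 0.096 m, and the rack spacing is right. Next I move above the brown bottle and narrow the fingers to 62 mm.

```bash
python3 -m handwheel '[[0.062,0.016,-0.052,0.02,0,0,0],[0.062,0.016,-0.053,0.02,0,0,0],[0.062,0,0,0.04,0,0,0],[0.062,0,0,0.022,0,0,0],[0.062,0,0,0,0,0,0],[0.062,0,0,0,0,0,0]]' 20
cat > look.py <<'E'
import sys
from h import *
n,f=sys.argv[1:3]; s=ctrl.get_state(); c=info(n); im,D=ctrl.get_image(n); cv2.imwrite(f"pics/{f}.png",im)
np.savez(f"{f}0.npz",im=im,D=D,K=c[0],R=c[1],t=c[2]); print(s["position"].round(4))
E
python3 look.py wrist w1
```

```text
time: 0.9
position: [0.5458, 0.032, 0.1215]
tool_rot: [2.221, 2.221, 0.002]
ft_force: [0.2, -0.2, 1.3]
grip_width: 0.714
grip_force: 0.0
[0.5458 0.032  0.1215]
```

View pics/w1.png

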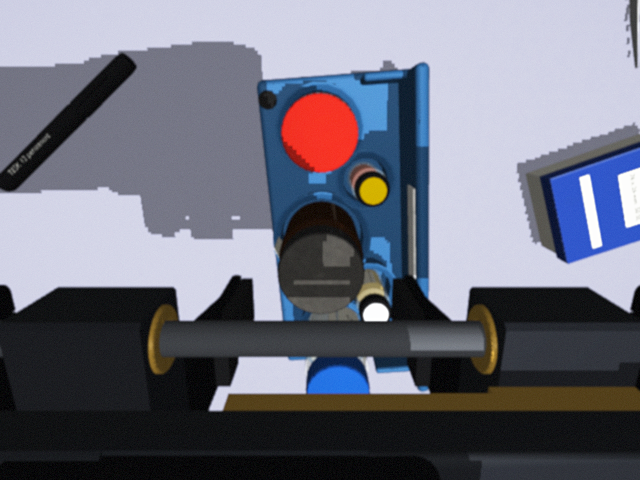

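The brown lid (px 320,270) is centred between the fingers (245..395). Next: go down, close and lift.

```bash
python3 - <<'E'
from h import *
c,im,D=load("w1");P=cloud(c,D)
for nm,(x0,y0,x1,y1),lo,hi in [("red",(270,85,370,180),.09,.105),("brown",(270,195,372,318),.083,.1),("yel",(345,160,395,212),.060,.075)]:
    Q=P[y0:y1,x0:x1].reshape(-1,3);Q=Q[(Q[:,2]>lo)&(Q[:,2]<hi)]
    print(nm,len(Q),np.median(Q[:,2]).round(4),((Q.min(0)+Q.max(0))/2).round(4),np.ptp(Q,axis=0).round(3))
E
python3 -m handwheel '[[0.062,0,-0.001,0.04,0,0,0],[0.062,0,0,0.03,0,0,0],[0.062,0,0,0.0125,0,0,0],[0.062,0,0,0,0,0,0],[0.04,0,0,0,0,0,0],[0.04,0,0,0,0,0,0],[0.04,0,0,0,0,0,0],[0.04,0,0,0,0,0,0]]' 20
```

```text
red 4815 0.0964 [0.5431 0.1041 0.0958] [0.036 0.036 0.006]
brown 5775 0.0905 [0.5437 0.032  0.0879] [0.047 0.047 0.01 ]
yel 974 0.0668 [0.5725 0.0729 0.0648] [0.019 0.02  0.009]
time: 1.95
position: [0.545, 0.0321, 0.0394]
tool_rot: [2.22, 2.22, 0.003]
ft_force: [-2.0, 0.3, 6.5]
grip_width: 0.562
grip_force: 20.0
```

```bash
python3 -m handwheel '[[0.04,0,0,-0.02,0,0,0],[0.04,0,0,-0.04,0,0,0],[0.04,0,0,-0.045,0,0,0],[0.04,0,0,-0.025,0,0,0],[0.04,-0.05,0,0,0,0,0],[0.04,-0.05,-0.005,0,0,0,0],[0.04,-0.05,-0.005,0,0,0,0],[0.04,-0.05,-0.005,0,0,0,0],[0.04,-0.05,-0.005,0,0,0,0],[0.04,-0.05,-0.005,0,0,0,0],[0.04,-0.05,-0.005,0,0,0,0],[0.04,-0.04,-0.005,0,0,0,0]]' 20
python3 -m handwheel '[[0.04,-0.021,0,0,0,0,0],[0.04,0,0,0,0,0,0],[0.04,0,0,0,0,0,0]]' 20
python3 look.py wrist w2; python3 look.py scene s2
```

```text
time: 3.45
position: [0.5079, -0.3602, 0.1675]
tool_rot: [-2.223, -2.22, 0.001]
ft_force: [0.4, -0.1, -1.1]
grip_width: 0.565
grip_force: 20.0
time: 3.82
position: [0.51, -0.3765, 0.1677]
tool_rot: [-2.218, -2.223, -0.002]
ft_force: [0.7, 0.3, -2.1]
grip_width: 0.56
grip_force: 20.0
[ 0.51   -0.3765  0.1677]
[ 0.5101 -0.3764  0.1679]
```

View pics/w2.png

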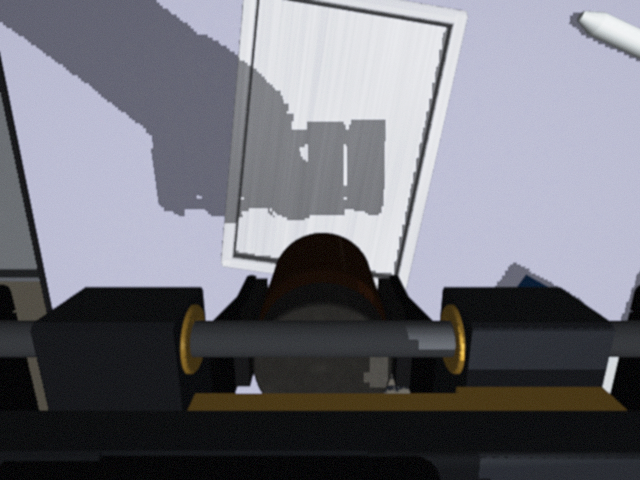

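The picture shows the tray with its near edge crossing px (222,265)..(405,285) and the jar held at (320,330). I check the edge against the jar.

```bash
python3 - <<'E'
from h import *
c,im,D=load("w2")
for p in [(223,266),(404,285),(466,12),(247,0)]: print(p,plane(c,*p,.015).round(4))
P=cloud(c,D)[0:285,200:480].reshape(-1,3);T=P[(P[:,2]>.011)&(P[:,2]<.022)]
print(len(T),cv2.minAreaRect((T[:,:2]*1000).astype(np.float32)))
for n in["scene","s2"]:
    c,im,D=load(n)
    P=cloud(c,D)[145:222,342:455].reshape(-1,3);T=P[(P[:,2]>.011)&(P[:,2]<.022)]
    print(cv2.boxPoints(cv2.minAreaRect((T[:,:2]*1000).astype(np.float32))).round(0).tolist())
E
```

```text
(223, 266) [ 0.4242 -0.4172  0.015 ]
(404, 285) [ 0.58   -0.4341  0.015 ]
(466, 12) [ 0.6118 -0.2221  0.015 ]
(247, 0) [ 0.4545 -0.2151  0.015 ]
9609 ((517.7086791992188, -318.9598083496094), (221.70535278320312, 162.58740234375), 81.80810546875)
[[420.0, -419.0], [582.0, -445.0], [618.0, -220.0], [456.0, -194.0]]
[[422.0, -421.0], [584.0, -445.0], [616.0, -219.0], [454.0, -196.0]]
```

```bash
python3 -m handwheel '[[0.04,0,0,0.04,0,0,0],[0.04,0,0,0.045,0,0,0],[0.04,0,0,0.03,0,0,0],[0.04,0,0,0.01,0,0,0],[0.04,0,0,0.006,0,0,0],[0.04,0,0,0.003,0,0,0],[0.04,0,0,0,0,0,0],[0.04,0,0,0,0,0,0]]'
```

```text
time: 4.92
position: [0.5095, -0.3794, 0.035]
tool_rot: [2.22, 2.22, 0.001]
ft_force: [0.1, 0.4, -2.4]
grip_width: 0.561
grip_force: 20.0
```

```bash
python3 -m handwheel '[[0.04,0,0,0.002,0,0,0],[0.04,0,0,0.001,0,0,0],[0.04,0,0,0,0,0,0]]'; python3 -m handwheel '[[0.062,0,0,0,0,0,0],[0.062,0,0,0,0,0,0],[0.062,0,0,0,0,0,0],[0.062,0,0,-0.02,0,0,0],[0.062,0,0,-0.045,0,0,0],[0.062,0,0,-0.05,0,0,0],[0.062,0,0,0,0,0,0]]'
```

```text
time: 5.3
position: [0.5094, -0.3794, 0.0325]
tool_rot: [2.221, 2.221, 0.001]
ft_force: [-1.5, 0.1, 6.0]
grip_width: 0.56
grip_force: 20.0
time: 6.18
position: [0.5119, -0.3813, 0.153]
tool_rot: [2.214, 2.213, 0.004]
ft_force: [0.4, 0.1, -0.3]
grip_width: 0.71
grip_force: 0.0
```

```bash
python3 -m handwheel '[[0.062,0.05,0.003,0,0,0,0],[0.062,0.05,0.003,0,0,0,0],[0.062,0.05,0.003,0,0,0,0],[0.062,0.05,0.004,0,0,0,0],[0.062,0.05,0.004,0,0,0,0],[0.062,0.05,0.004,0,0,0,0],[0.062,0.05,0.004,0,0,0,0],[0.062,0.05,0.004,0,0,0,0],[0.062,0.05,0.004,0,0,0,0],[0.062,0.034,0,0,0,0,0],[0.062,0,0,0,0,0,0],[0.062,0,0,0,0,0,0]]'
```

```text
time: 7.68
position: [0.5419, 0.1038, 0.146]
tool_rot: [2.222, 2.22, -0.001]
ft_force: [-0.2, 0.4, 0.2]
grip_width: 0.71
grip_force: 0.0
```

```bash
python3 -m handwheel '[[0.062,0,0.001,0.04,0,0,0],[0.062,0,0,0.035,0,0,0],[0.062,0,0,0.015,0,0,0],[0.062,0,0,0,0,0,0],[0.03,0,0,0,0,0,0],[0.03,0,0,0,0,0,0],[0.03,0,0,0,0,0,0],[0.03,0,0,0,0,0,0],[0.03,0,0,0,0,0,0]]' 20
```

```text
time: 8.8
position: [0.5438, 0.1052, 0.057]
tool_rot: [2.221, 2.221, 0.002]
ft_force: [-0.5, -0.3, 5.7]
grip_width: 0.456
grip_force: 20.0
```

```bash
python3 -m handwheel '[[0.03,0,0,-0.02,0,0,0],[0.03,0,0,-0.04,0,0,0],[0.03,0,0,-0.045,0,0,0],[0.03,0,0,-0.015,0,0,0],[0.03,-0.05,-0.003,0,0,0,0],[0.03,-0.05,-0.003,0,0,0,0],[0.03,-0.05,-0.003,0,0,0,0],[0.03,-0.05,-0.003,0,0,0,0],[0.03,-0.05,-0.003,0,0,0,0],[0.03,-0.05,-0.003,0,0,0,0],[0.03,-0.05,-0.003,0,0,0,0],[0.03,-0.04,-0.003,0,0,0,0]]'
python3 -m handwheel '[[0.03,-0.02,0,0,0,0,0],[0.03,0,0,0.04,0,0,0],[0.03,0,0,0.045,0,0,0],[0.03,0,0,0.025,0,0,0],[0.03,0,0,0.01,0,0,0],[0.03,0,0,0.004,0,0,0],[0.03,0,0,0,0,0,0],[0.03,0,0,0,0,0,0]]'
```

```text
time: 10.3
position: [0.5175, -0.287, 0.1742]
tool_rot: [-2.221, -2.218, 0.003]
ft_force: [0.6, 0.1, -1.6]
grip_width: 0.455
grip_force: 20.0
time: 11.3
position: [0.5199, -0.3054, 0.0533]
tool_rot: [2.22, 2.22, 0.001]
ft_force: [0.6, -0.6, -1.8]
grip_width: 0.453
grip_force: 20.0
```

Contact is expected near 0.050.

```bash
python3 -m handwheel '[[0.03,0,0,0.002,0,0,0],[0.03,0,0,0.0015,0,0,0],[0.03,0,0,0,0,0,0]]'; python3 -m handwheel '[[0.062,0,0,0,0,0,0],[0.062,0,0,0,0,0,0],[0.062,0,0,0,0,0,0],[0.062,0,0,-0.02,0,0,0],[0.062,0,0,-0.045,0,0,0],[0.062,0,0,-0.045,0,0,0],[0.062,0,0,0,0,0,0]]'; python3 look.py scene s3
```

```text
time: 11.68
position: [0.5195, -0.3054, 0.0499]
tool_rot: [2.221, 2.22, 0.001]
ft_force: [-1.9, 0.2, 5.3]
grip_width: 0.455
grip_force: 20.0
time: 12.55
position: [0.5219, -0.3068, 0.1648]
tool_rot: [2.215, 2.214, 0.005]
ft_force: [0.0, 0.8, -0.4]
grip_width: 0.713
grip_force: 0.0
[ 0.5219 -0.3068  0.1648]
```

View pics/s3.png

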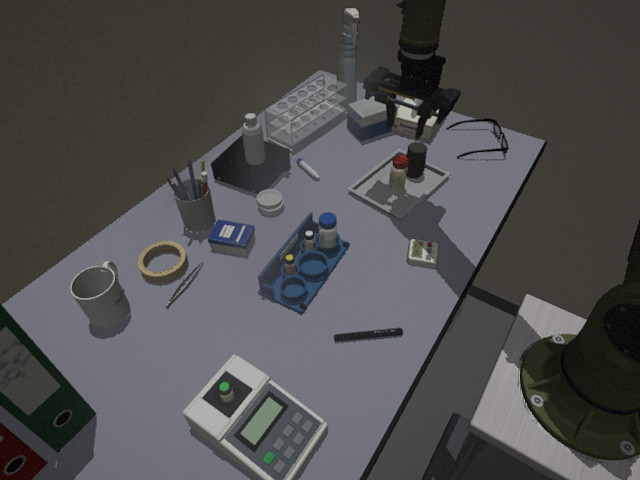

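The brown and red bottles stand upright in the tray (px 416,160 and 400,172), and the rack's left seats are free. Next: the green vial, with a closer look first.

```bash
python3 -m handwheel '[[0.05,0.05,-0.002,0,0,0,0],[0.05,0.05,-0.003,0,0,0,0],[0.05,0.05,-0.003,0,0,0,0],[0.05,0.05,-0.003,0,0,0,0],[0.05,0.05,-0.003,0,0,0,0],[0.05,0.05,-0.003,0,0,0,0],[0.05,0.05,-0.003,0,0,0,0],[0.05,0.05,-0.003,0,0,0,0],[0.05,0.05,-0.002,0,0,0,0],[0.05,0.05,0,0,0,0,0],[0.05,0.05,0,0,0,0,0],[0.05,0.03,0,0,0,0,0]]'
python3 -m handwheel '[[0.05,0,0,0,0,0,0],[0.05,0,0,0,0,0,0]]'
python3 look.py wrist w4
```

```text
time: 14.1
position: [0.4925, 0.2777, 0.1578]
tool_rot: [-2.217, -2.224, 0.002]
ft_force: [-0.2, 0.4, -0.9]
grip_width: 0.58
grip_force: 0.0
time: 14.35
position: [0.4938, 0.2736, 0.1578]
tool_rot: [2.222, 2.22, -0.003]
ft_force: [1.1, -0.4, -0.4]
grip_width: 0.575
grip_force: 0.0
[0.4938 0.2736 0.1578]
```

View pics/w4.png

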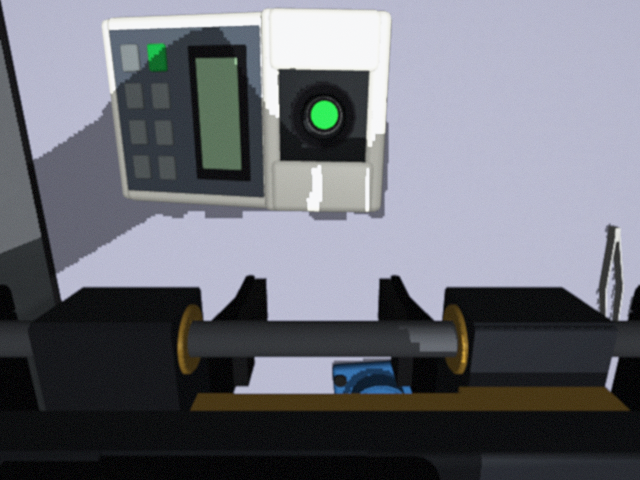

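The green dot is at px (324,115), inside the black collar (about 290..356).

```bash
python3 - <<'E'
from h import *
c,im,D=load("w4"); m,ce,a=blob(im,"green",(295,85,355,145)); P=cloud(c,D)
print(ce,a,np.median(P[m][:,2]).round(4),plane(c,*ce,.084).round(4))
Q=P[75:155,285:362].reshape(-1,3); T=Q[(Q[:,2]>.078)];print("cap",len(T),((T.min(0)+T.max(0))/2).round(4),np.ptp(T,axis=0).round(3))
T=Q[(Q[:,2]>.0615)&(Q[:,2]<.068)];print("collar",len(T),((T.min(0)+T.max(0))/2).round(4),np.ptp(T,axis=0).round(3),np.median(T[:,2]))
T=P[60:200,275:380].reshape(-1,3);T=T[abs(T[:,2]-.060)<.004];print(cv2.minAreaRect((T[:,:2]*1000).astype(np.float32)))
g=cv2.cvtColor(im,cv2.COLOR_BGR2GRAY); print(g[115,280:372:2]); print(g[70:162:2,324])
E
```

```text
[323.95168375 114.39677892] 683 0.0851 [0.4934 0.355  0.084 ]
cap 945 [0.4935 0.3548 0.2007] [0.02  0.019 0.24 ]
collar 1623 [0.4932 0.3547 0.0647] [0.049 0.048 0.006] 0.06349934374901366
((496.1729431152344, 344.27899169921875), (87.19708251953125, 70.66427612304688), 89.55418395996094)
[ 59  46  49  44  38  36  29  20  24  24  19  14  30  42  30  71 164 164
 165 165 165 166 167 167 167 166 166 169 164  69  58  54  11  18  20  14
  15  30  46  53  55  56  53  85 222 241]
[102  49  52  52  53  49  34  30  17  22  22  18   2  32  27  86 167 168
 166 168 167 168 170 166 165 167 170 168 167 139  35  57  62  25  17  13
  19  13   7  14  23  23  21  24  21  39]
```

```bash
python3 -m handwheel '[[0.05,0.04,0,0,0,0,0],[0.05,0.041,0,0.02,0,0,0],[0.05,0,0,0.04,0,0,0],[0.05,0,0,0.01,0,0,0],[0.05,0,0,0,0,0,0],[0.05,0,0,0,0,0,0]]'
```

```text
time: 15.15
position: [0.4954, 0.3556, 0.0903]
tool_rot: [2.223, 2.219, 0.004]
ft_force: [-0.1, 0.4, -0.8]
grip_width: 0.573
grip_force: 0.0
```

```bash
python3 -m handwheel '[[0.05,-0.001,-0.002,0.015,0,0,0],[0.05,0,0,0.009,0,0,0],[0.05,0,0,0,0,0,0],[0.015,0,0,0,0,0,0],[0.015,0,0,0,0,0,0],[0.015,0,0,0,0,0,0],[0.015,0,0,0,0,0,0],[0.015,0,0,0,0,0,0]]' 12
```

```text
time: 16.15
position: [0.4921, 0.355, 0.0647]
tool_rot: [2.221, 2.221, 0.001]
ft_force: [0.0, 0.5, 0.1]
grip_width: 0.245
grip_force: 11.9
```

```bash
python3 -m handwheel '[[0.015,0,0,-0.02,0,0,0],[0.015,0,0,-0.04,0,0,0],[0.015,0,0,-0.04,0,0,0],[0.015,0,0,-0.01,0,0,0],[0.015,-0.05,0.003,0,0,0,0],[0.015,-0.05,0.003,0,0,0,0],[0.015,-0.05,0.003,0,0,0,0],[0.015,-0.05,0.003,0,0,0,0],[0.015,-0.05,0.003,0,0,0,0],[0.015,-0.05,0.003,0,0,0,0],[0.015,-0.05,0.003,0,0,0,0],[0.015,-0.05,0.003,0,0,0,0]]'
python3 -m handwheel '[[0.015,-0.05,0.003,0,0,0,0],[0.015,-0.05,0.003,0,0,0,0],[0.015,-0.05,0.004,0,0,0,0],[0.015,-0.045,0.003,0,0,0,0],[0.015,0,0,0,0,0,0],[0.015,0,0,0,0,0,0]]'
```

```text
time: 17.65
position: [0.5155, -0.0466, 0.1744]
tool_rot: [-2.221, -2.221, 0.0]
ft_force: [0.4, 0.3, -0.7]
grip_width: 0.251
grip_force: 11.9
time: 18.4
position: [0.5288, -0.2391, 0.1741]
tool_rot: [-2.22, -2.221, -0.0]
ft_force: [0.3, 0.5, -0.4]
grip_width: 0.251
grip_force: 11.9
```

```bash
python3 -m handwheel '[[0.015,0,0.001,0.04,0,0,0],[0.015,0,0,0.045,0,0,0],[0.015,0,0,0.03,0,0,0],[0.015,0,0,0.01,0,0,0],[0.015,0,0,0.005,0,0,0],[0.015,0,0,0,0,0,0],[0.015,0,0,0,0,0,0]]'
```

```text
time: 19.27
position: [0.531, -0.2403, 0.0459]
tool_rot: [2.22, 2.22, 0.002]
ft_force: [0.3, 0.3, -0.5]
grip_width: 0.251
grip_force: 11.9
```

```bash
python3 -m handwheel '[[0.015,0,0,0.004,0,0,0],[0.015,0,0,0.0015,0,0,0],[0.015,0,0,0.0005,0,0,0],[0.015,0,0,0,0,0,0]]'
```

```text
time: 19.77
position: [0.5307, -0.2402, 0.0393]
tool_rot: [2.22, 2.221, 0.001]
ft_force: [0.5, 0.5, 5.2]
grip_width: 0.247
grip_force: 11.9
```

```bash
python3 -m handwheel '[[0.045,0,0,0,0,0,0],[0.045,0,0,0,0,0,0],[0.045,0,0,-0.02,0,0,0],[0.045,0,0,-0.045,0,0,0],[0.045,0,0,-0.045,0,0,0],[0.045,0,0,-0.02,0,0,0]]'
python3 -m handwheel '[[0.045,0,0,0,0,0,9.6],[0.045,0,0,0,0,0,9.6],[0.045,0,0,0,0,0,9.6],[0.045,0,0,0,0,0,9.6],[0.045,0,0,0,0,0,9.6],[0.045,0,0,0,0,0,9.6],[0.045,0,0,0,0,0,9.6],[0.045,0,0,0,0,0,9.6],[0.045,0,0,0,0,0,9.8],[0.045,0,0,0,0,0,0],[0.045,0,0,0,0,0,0]]'
python3 -c "
from h import *
s=ctrl.get_state();R=Rn.from_rotvec(s['tool_rot']).as_matrix();print(R.round(3),s['joint_positions'].round(2))"
python3 look.py scene s5
```

```text
time: 20.52
position: [0.5309, -0.2405, 0.1712]
tool_rot: [2.219, 2.219, 0.002]
ft_force: [0.7, 0.2, -1.1]
grip_width: 0.52
grip_force: 0.0
time: 21.9
position: [0.5298, -0.2399, 0.1682]
tool_rot: [-3.14, -0.098, 0.001]
ft_force: [0.6, 0.2, 0.8]
grip_width: 0.521
grip_force: 0.0
[[ 0.998  0.062 -0.001]
 [ 0.062 -0.998  0.   ]
 [-0.001 -0.    -1.   ]] [ 0.15  0.21  0.27  1.71 -0.06  1.23 -1.08]
[ 0.5298 -0.2399  0.1682]
```

View pics/s5.png

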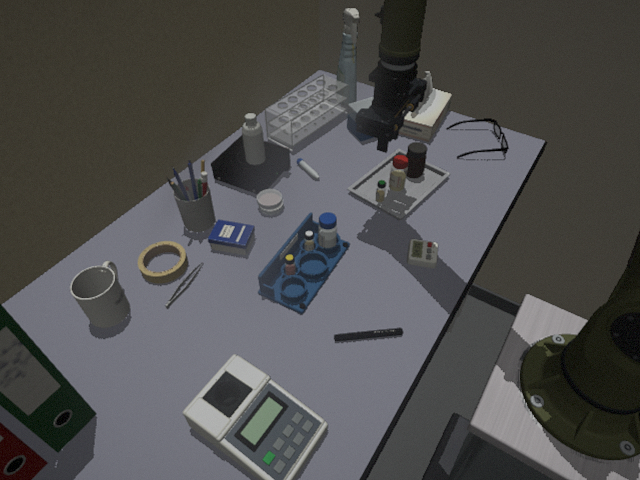

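The green vial stands in the tray (px 381,190) and nothing else has moved. Next: over the sample.

```bash
python3 -m handwheel '[[0.045,0.01,-0.05,0,0,0,0],[0.045,0.01,-0.05,0,0,0,0],[0.045,0.01,-0.05,0,0,0,0],[0.045,0.01,-0.05,0,0,0,0],[0.045,0.01,-0.05,0,0,0,0],[0.045,0.012,-0.05,0,0,0,0],[0.045,0,-0.01,0.02,0,0,0],[0.045,0,0,0.02,0,0,0],[0.045,0,0,0,0,0,0],[0.045,0,0,0,0,0,0]]'; python3 look.py wrist w6
```

```text
time: 23.2
position: [0.574, 0.0727, 0.1293]
tool_rot: [-3.14, -0.093, -0.002]
ft_force: [-0.2, 0.7, 0.2]
grip_width: 0.519
grip_force: 0.0
[0.574  0.0727 0.1293]
```

View pics/w6.png

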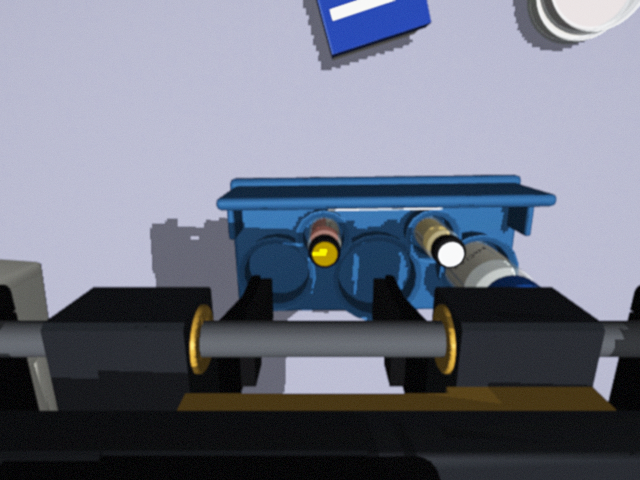

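The yellow dot (px 324,252) is laterally between the fingers. I check its position, then go down.

```bash
python3 - <<'E'
from h import *
c,im,D=load("w6"); m,ce,a=blob(im,"yellow",(295,225,355,280)); print(ce,a,np.median(cloud(c,D)[m][:,2]),plane(c,*ce,.066).round(4))
E
python3 -m handwheel '[[0.045,0,0,0.03,0,0,0],[0.045,0,0,0.03,0,0,0],[0.045,0,0,0,0,0,0],[0.045,0,0,0,0,0,0]]'
```

```text
[324.33126294 253.52173913] 483 0.06710743349827812 [0.5724 0.0723 0.066 ]
time: 23.75
position: [0.5747, 0.0731, 0.0702]
tool_rot: [-3.14, -0.093, -0.004]
ft_force: [-0.8, 1.0, 0.3]
grip_width: 0.518
grip_force: 0.0
```

```bash
python3 -m handwheel '[[0.045,-0.002,0,0.012,0,0,0],[0.045,0,0,0.011,0,0,0],[0.045,0,0,0,0,0,0],[0.015,0,0,0,0,0,0],[0.015,0,0,0,0,0,0],[0.015,0,0,0,0,0,0],[0.015,0,0,0,0,0,0],[0.015,0,0,0,0,0,0]]' 12
```

```text
time: 24.75
position: [0.5717, 0.073, 0.0458]
tool_rot: [-3.14, -0.093, -0.001]
ft_force: [-1.1, -0.4, 1.0]
grip_width: 0.251
grip_force: 11.9
```

```bash
python3 -m handwheel '[[0.015,0,0,-0.02,0,0,0],[0.015,0,0,-0.04,0,0,0],[0.015,0,0,-0.045,0,0,0],[0.015,0,0,-0.02,0,0,0],[0.015,-0.01,-0.048,0,0,0,0],[0.015,-0.01,-0.048,0,0,0,0],[0.015,-0.01,-0.048,0,0,0,0],[0.015,-0.01,-0.048,0,0,0,0],[0.015,-0.01,-0.048,0,0,0,0],[0.015,-0.012,-0.046,0,0,0,0],[0.015,0,0,0,0,0,0],[0.015,0,0,0,0,0,0]]'; python3 look.py wrist w7
```

```text
time: 26.25
position: [0.4928, 0.3542, 0.1702]
tool_rot: [3.139, 0.093, -0.0]
ft_force: [-0.2, -1.0, -0.8]
grip_width: 0.25
grip_force: 11.9
[0.4928 0.3542 0.1702]
```

View pics/w7.png

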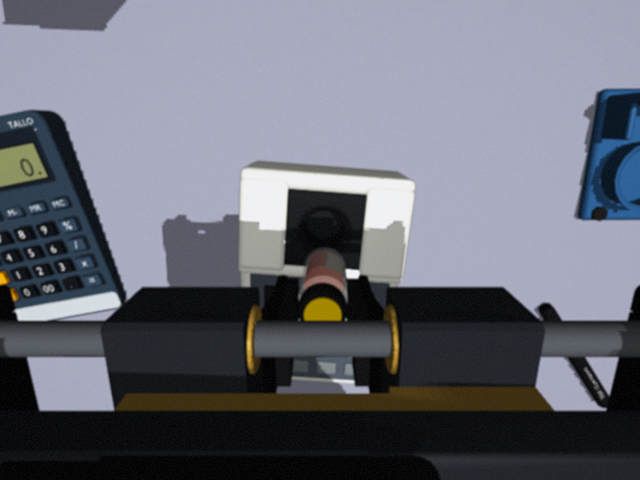

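The vial hangs straight (px 324,285) and the collar is visible at about (324,225). Lowering in steps to above the collar; I cross-check the collar from this view.

```bash
python3 - <<'E'
from h import *
c,im,D=load("w7");P=cloud(c,D)[190:265,285:366].reshape(-1,3)
T=P[(P[:,2]>.0615)&(P[:,2]<.068)];print("collar",len(T),((T.min(0)+T.max(0))/2).round(4),np.ptp(T,axis=0).round(3))
E
python3 -m handwheel '[[0.015,0,0,0.03,0,0,0],[0.015,0,0,0.02,0,0,0],[0.015,0,0,0.01,0,0,0],[0.015,0,0,0,0,0,0],[0.015,0,0,0,0,0,0]]'
```

```text
collar 988 [0.4943 0.352  0.064 ] [0.054 0.058 0.005]
time: 26.92
position: [0.4933, 0.3552, 0.1115]
tool_rot: [-3.139, -0.093, -0.002]
ft_force: [0.6, 0.7, -0.0]
grip_width: 0.25
grip_force: 11.9
```

```bash
python3 -m handwheel '[[0.015,-0.0005,0,0.012,0,0,0],[0.015,0,0,0.01,0,0,0],[0.015,0,0,0.008,0,0,0],[0.015,0,0,0,0,0,0]]'
```

```text
time: 27.42
position: [0.4915, 0.3543, 0.0794]
tool_rot: [3.139, 0.093, -0.003]
ft_force: [-0.0, -0.3, -0.3]
grip_width: 0.245
grip_force: 11.9
```

```bash
python3 -m handwheel '[[0.015,0.0005,0,0.006,0,0,0],[0.015,0,0,0.006,0,0,0],[0.015,0,0,0,0,0,0],[0.015,0,0,0,0,0,0]]'
```

```text
time: 27.92
position: [0.4928, 0.3549, 0.0686]
tool_rot: [-3.14, -0.093, -0.0]
ft_force: [-0.0, -0.7, -0.5]
grip_width: 0.245
grip_force: 11.9
```

```bash
python3 -m handwheel '[[0.015,0,0,0.0015,0,0,0],[0.015,0,0,0,0,0,0],[0.045,0,0,0,0,0,0],[0.045,0,0,0,0,0,0],[0.045,0,0,0,0,0,0],[0.045,0,0,-0.02,0,0,0],[0.045,0,0,-0.04,0,0,0],[0.045,0,0,-0.04,0,0,0],[0.045,0,0,0,0,0,0]]'
python3 -m handwheel '[[0.062,0.01,0.05,0,0,0,-9.6],[0.062,0.01,0.05,0,0,0,-9.6],[0.062,0,0.05,0,0,0,-9.6],[0.062,0,0.04,0,0,0,-9.6],[0.062,0,0,0,0,0,-9.6],[0.062,0,0,0,0,0,-9.6],[0.062,0,0,0,0,0,-9.6],[0.062,0,0,0,0,0,-9.6],[0.062,0,0,0,0,0,-9.8],[0.062,0,0,0,0,0,0],[0.062,0,0,0,0,0,0]]'
python3 look.py scene s8; python3 look.py side d8; python3 - <<'E'
from h import *
o=[]
for n,r in [("s8",(205,365,250,410)),("d8",(140,262,185,300))]:
    c,im,D=load(n);b=blob(im,"yellow",r)
    print(n,b and (b[1],b[2],plane(c,*b[1],.084).round(4)))
    if b:o.append(ray(c,*b[1]))
if len(o)==2:print(tri(o))
a=load("s8")[1][320:450,150:310];b=load("s8")[1][120:230,330:460];e=load("d8")[1][240:320,110:220]
cv2.imwrite("pics/c8.png",np.hstack([cv2.resize(q,(266,240)) for q in(a,b,e)]))
E
```

```text
time: 29.05
position: [0.4951, 0.3567, 0.173]
tool_rot: [-3.135, -0.093, -0.012]
ft_force: [0.4, -0.1, -0.1]
grip_width: 0.518
grip_force: 0.0
time: 30.42
position: [0.5671, 0.1789, 0.1671]
tool_rot: [2.225, 2.218, -0.0]
ft_force: [-0.5, -0.9, 0.4]
grip_width: 0.713
grip_force: 0.0
[0.5671 0.1789 0.1671]
[0.5671 0.1789 0.1671]
s8 (array([223.54545455, 386.29090909]), np.int32(55), array([0.4951, 0.3547, 0.084 ]))
d8 (array([161.        , 276.97142857]), np.int32(35), array([0.4938, 0.3538, 0.084 ]))
(array([0.49615823, 0.35406953, 0.08152651]), [np.float64(9.833449751245608e-05), np.float64(9.833449751254296e-05)])
```

View pics/c8.png

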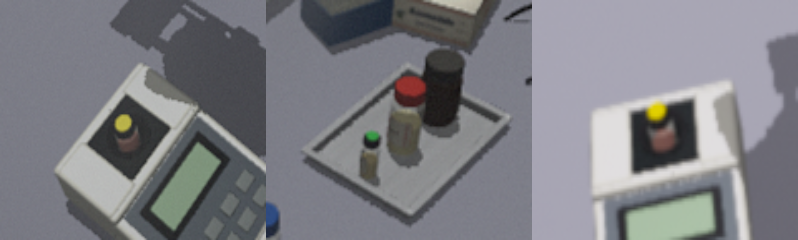

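The yellow vial sits in the well at the same height the green one had (dot z 0.0815 both times). Tray items are upright. Next I return the red bottle.

```bash
python3 -m handwheel '[[0.062,-0.05,-0.005,0,0,0,0],[0.062,-0.05,-0.005,0,0,0,0],[0.062,-0.05,-0.005,0,0,0,0],[0.062,-0.05,-0.005,0,0,0,0],[0.062,-0.05,-0.005,0,0,0,0],[0.062,-0.05,-0.005,0,0,0,0],[0.062,-0.05,-0.005,0,0,0,0],[0.062,-0.05,-0.005,0,0,0,0],[0.062,-0.05,-0.005,0,0,0,0],[0.062,-0.034,-0.002,0,0,0,0],[0.062,0,0,0,0,0,0],[0.062,0,0,0,0,0,0]]'; python3 -m handwheel '[[0.062,0,0,0.02,0,0,0],[0.062,0,0,0.02,0,0,0],[0.062,0,0,0,0,0,0],[0.062,0,0,0,0,0,0]]'
```

```text
time: 32.02
position: [0.5205, -0.3039, 0.1669]
tool_rot: [-2.221, -2.221, -0.001]
ft_force: [-0.1, 1.1, 0.2]
grip_width: 0.712
grip_force: 0.0
time: 32.52
position: [0.521, -0.3041, 0.1279]
tool_rot: [2.219, 2.222, 0.001]
ft_force: [0.5, -0.2, -0.1]
grip_width: 0.716
grip_force: 0.0
```

```bash
python3 -m handwheel '[[0.062,-0.001,-0.001,0.04,0,0,0],[0.062,0,0,0.026,0,0,0],[0.062,0,0,0.011,0,0,0],[0.062,0,0,0,0,0,0],[0.03,0,0,0,0,0,0],[0.03,0,0,0,0,0,0],[0.03,0,0,0,0,0,0],[0.03,0,0,0,0,0,0],[0.03,0,0,0,0,0,0]]' 20; python3 -m handwheel '[[0.03,0,0,-0.02,0,0,0],[0.03,0,0,-0.04,0,0,0],[0.03,0,0,-0.045,0,0,0],[0.03,0,0,-0.02,0,0,0],[0.03,0.05,0.003,0,0,0,0],[0.03,0.05,0.003,0,0,0,0],[0.03,0.05,0.003,0,0,0,0],[0.03,0.05,0.003,0,0,0,0],[0.03,0.05,0.003,0,0,0,0],[0.03,0.05,0.003,0,0,0,0],[0.03,0.05,0.003,0,0,0,0],[0.03,0.05,0.003,0,0,0,0]]';  python3 -m handwheel '[[0.03,0.01,0,0,0,0,0],[0.03,0,0,0,0,0,0],[0.03,0,0,0,0,0,0]]'
```

```text
time: 33.65
position: [0.5197, -0.3063, 0.0508]
tool_rot: [2.22, 2.22, 0.001]
ft_force: [0.5, 0.4, 4.7]
grip_width: 0.456
grip_force: 20.0
time: 35.15
position: [0.543, 0.0953, 0.1761]
tool_rot: [2.221, 2.22, 0.0]
ft_force: [0.8, 0.2, -0.4]
grip_width: 0.453
grip_force: 20.0
time: 35.52
position: [0.5433, 0.1018, 0.1752]
tool_rot: [2.224, 2.218, -0.001]
ft_force: [-0.5, -0.7, -1.9]
grip_width: 0.452
grip_force: 20.0
```

```bash
python3 -m handwheel '[[0.03,0.002,0.0005,0.03,0,0,0],[0.03,0,0,0.03,0,0,0],[0.03,0,0,0.02,0,0,0],[0.03,0,0,0,0,0,0],[0.03,0,0,0,0,0,0]]'
```

```text
time: 36.15
position: [0.5445, 0.1051, 0.0961]
tool_rot: [2.222, 2.219, 0.002]
ft_force: [0.3, 0.1, -0.5]
grip_width: 0.448
grip_force: 20.0
```

```bash
python3 -m handwheel '[[0.03,-0.0005,-0.0005,0.012,0,0,0],[0.03,0,0,0.012,0,0,0],[0.03,0,0,0.008,0,0,0],[0.03,0,0,0.004,0,0,0],[0.03,0,0,0,0,0,0],[0.03,0,0,0,0,0,0]]'
```

```text
time: 36.9
position: [0.5434, 0.1056, 0.0594]
tool_rot: [2.221, 2.221, 0.001]
ft_force: [-0.1, 0.8, -1.4]
grip_width: 0.455
grip_force: 20.0
```

Nearly on the floor. Release, lift and go to the brown bottle.

```bash
python3 -m handwheel '[[0.03,0,0,0.0015,0,0,0],[0.03,0,0,0,0,0,0],[0.062,0,0,0,0,0,0],[0.062,0,0,0,0,0,0],[0.062,0,0,0,0,0,0],[0.062,0,0,-0.02,0,0,0],[0.062,0,0,-0.045,0,0,0],[0.062,0,0,-0.045,0,0,0],[0.062,-0.05,-0.004,0,0,0,0],[0.062,-0.05,-0.004,0,0,0,0],[0.062,-0.05,-0.004,0,0,0,0],[0.062,-0.05,-0.004,0,0,0,0]]'; python3 -m handwheel '[[0.062,-0.05,-0.004,0,0,0,0],[0.062,-0.05,-0.004,0,0,0,0],[0.062,-0.05,-0.004,0,0,0,0],[0.062,-0.05,-0.004,0,0,0,0],[0.062,-0.05,-0.002,0,0,0,0],[0.062,-0.035,0,0,0,0,0],[0.062,0,0,0.03,0,0,0],[0.062,0,0,0,0,0,0],[0.062,0,0,0,0,0,0]]'
```

```text
time: 38.4
position: [0.5269, -0.096, 0.1678]
tool_rot: [2.221, 2.221, 0.001]
ft_force: [0.5, -0.2, 0.6]
grip_width: 0.714
grip_force: 0.0
time: 39.52
position: [0.5097, -0.3789, 0.1382]
tool_rot: [2.22, 2.222, 0.001]
ft_force: [-0.5, -0.1, 0.2]
grip_width: 0.711
grip_force: 0.0
```

```bash
python3 -m handwheel '[[0.062,0,0,0.04,0,0,0],[0.062,0,0,0.04,0,0,0],[0.062,0,0,0.02,0,0,0],[0.062,0,0,0.004,0,0,0],[0.062,0,0,0,0,0,0],[0.04,0,0,0,0,0,0],[0.04,0,0,0,0,0,0],[0.04,0,0,0,0,0,0],[0.04,0,0,0,0,0,0]]' 20;  python3 -m handwheel '[[0.04,0,0,-0.02,0,0,0],[0.04,0,0,-0.04,0,0,0],[0.04,0,0,-0.045,0,0,0],[0.04,0,0,-0.025,0,0,0],[0.04,0.05,0.004,0,0,0,0],[0.04,0.05,0.004,0,0,0,0],[0.04,0.05,0.004,0,0,0,0],[0.04,0.05,0.005,0,0,0,0],[0.04,0.05,0.005,0,0,0,0],[0.04,0.05,0.005,0,0,0,0],[0.04,0.05,0.004,0,0,0,0],[0.04,0.05,0.004,0,0,0,0]]'; python3 -m handwheel '[[0.04,0.011,0,0,0,0,0],[0.04,0,0,0,0,0,0],[0.04,0,0,0,0,0,0]]'
```

```text
time: 40.65
position: [0.5097, -0.38, 0.0348]
tool_rot: [2.22, 2.22, 0.001]
ft_force: [-0.7, 1.3, 5.6]
grip_width: 0.565
grip_force: 20.0
time: 42.15
position: [0.5441, 0.022, 0.1644]
tool_rot: [2.221, 2.221, 0.001]
ft_force: [0.6, 0.6, -1.9]
grip_width: 0.561
grip_force: 20.0
time: 42.52
position: [0.5442, 0.0293, 0.1638]
tool_rot: [2.224, 2.218, -0.001]
ft_force: [-0.3, -0.7, -2.1]
grip_width: 0.564
grip_force: 20.0
```

```bash
python3 -m handwheel '[[0.04,0.002,0.0005,0.03,0,0,0],[0.04,0,0,0.03,0,0,0],[0.04,0,0,0.02,0,0,0],[0.04,0,0,0,0,0,0],[0.04,0,0,0,0,0,0]]'
```

```text
time: 43.15
position: [0.5454, 0.0324, 0.0846]
tool_rot: [2.222, 2.219, 0.001]
ft_force: [0.1, -0.2, -1.8]
grip_width: 0.567
grip_force: 20.0
```

```bash
python3 -m handwheel '[[0.04,0,-0.0005,0.014,0,0,0],[0.04,0,0,0.014,0,0,0],[0.04,0,0,0.008,0,0,0],[0.04,0,0,0.004,0,0,0],[0.04,0,0,0,0,0,0],[0.04,0,0,0,0,0,0]]'
```

```text
time: 43.9
position: [0.5445, 0.0336, 0.0439]
tool_rot: [2.221, 2.221, 0.001]
ft_force: [0.1, -0.3, -1.3]
grip_width: 0.564
grip_force: 20.0
```

Lower 2 mm, release, lift clear, back off and look.

```bash
python3 -m handwheel '[[0.04,0,0,0.0015,0,0,0],[0.04,0,0,0.0005,0,0,0],[0.062,0,0,0,0,0,0],[0.062,0,0,0,0,0,0],[0.062,0,0,0,0,0,0],[0.062,0,0,-0.02,0,0,0],[0.062,0,0,-0.045,0,0,0],[0.062,0,0,-0.045,0,0,0],[0.062,-0.04,0.03,-0.03,0,0,0],[0.062,-0.03,0.03,-0.03,0,0,0],[0.062,0,0,0,0,0,0],[0.062,0,0,0,0,0,0]]'
python3 look.py scene s9; python3 look.py wrist w9; python3 - <<'E'
from h import *
c,im,D=load("w9");P=cloud(c,D); Q=P.reshape(-1,3)
for nm,(x,y),lo,hi,r in [("red",(.5433,.104),.09,.105,.03),("brown",(.544,.032),.084,.1,.033),("white",(.5776,-.0033),.06,.075,.018),("blue",(.5539,-.0375),.09,.105,.03)]:
    T=Q[(Q[:,2]>lo)&(Q[:,2]<hi)&(np.hypot(Q[:,0]-x,Q[:,1]-y)<r)]
    if len(T):print(nm,len(T),np.median(T[:,2]).round(4),((T.min(0)+T.max(0))/2).round(4),np.ptp(T,axis=0).round(3))
b=load("s9")[1]; cv2.imwrite("pics/c9.png",np.hstack([cv2.resize(b[120:320,240:460],(440,400)),cv2.resize(b[330:450,160:280],(320,400))]))
E
```

```text
time: 45.4
position: [0.6035, -0.0357, 0.2108]
tool_rot: [-2.22, -2.221, 0.001]
ft_force: [-0.3, 0.2, -0.8]
grip_width: 0.716
grip_force: 0.0
[ 0.6035 -0.0357  0.2108]
[ 0.6031 -0.0351  0.2104]
red 2487 0.0963 [0.5427 0.1016 0.0948] [0.036 0.029 0.009]
brown 3565 0.0905 [0.5429 0.0336 0.0886] [0.047 0.047 0.009]
white 496 0.0666 [ 0.5776 -0.0035  0.0649] [0.019 0.02  0.009]
blue 1876 0.0962 [ 0.5538 -0.0372  0.0943] [0.036 0.036 0.009]
```

View pics/c9.png

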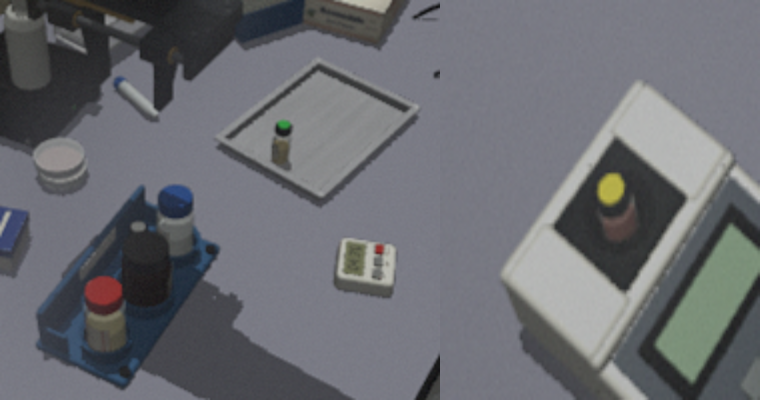

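The picture shows all three bottles upright in their seats, with tops at 0.096, 0.0905 and 0.096 m. The green vial stands upright in the tray, the yellow one is in the well, and the white one is unmoved. I hand in the job.

```bash
python3 -c "
from bench import ctrl
print(ctrl.close_job())"
```

```text
the job is handed in; nothing more can be done
None
```

I handed the job in at about 45 s. My last camera check showed the yellow-dot vial down in the photometer well, the green-dot vial upright in the tray, the brown and red bottles back in their seats, and the blue bottle and white-dot vial unmoved; the hand-in returned no verdict.

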